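Start the thread of a storage jar's lid and screw it home

TASK

The orange lid has been left resting on top of the thread of its jar, not yet started. Turn it backward (anticlockwise seen from above) until it drops into the start of the thread, then turn it forward (clockwise) until it is fully home, with the white mark on the lid pointing at the red mark on the jar, and let go. Leave the other jar, with the grey lid, alone.

Things in the scene. Friction and masses are not known exactly. Their poses are not given: they have to be found in the camera images.
- lid_grip (a point): Point on the axis of the loose orange lid (68 mm across, 25 mm high, 0.12 kg), inside its upright bar grip: 52 mm long along x, 14 mm thick along y, 34 mm tall. The point is 21 mm above the lid's flat top (keep fingertips above that), 11 mm below the bar's top. z up, +x to the bar's end with the white mark. At first 10 to 28 degrees anticlockwise of home and about 10 mm too high.
- jar: Aluminium jar under the orange lid, 86 mm across, fixed to the bench by a dark round plate 108 mm wide; neck 80 mm high. Origin: centre of its underside, z up, +x to the red square on its shoulder. Lid home: lid_grip on the jar's axis, 107 mm above this origin, lid x along jar x, against a stop. From the thread start the lid screws down 3.5 mm in 72 degrees, with 1.5 mm play, 1 mm sideways.
- start_mark (a point): Blue dot on the jar's shoulder, 72 degrees anticlockwise of its red mark, 38.5 mm from the axis: thread start. Turning back, the lid climbs up to 2 mm on three lugs; 52 to 92 degrees from home (best 72, lid mark at this dot) nothing holds it up and it falls, or is lowered, 8 to 11 mm until lid_grip is about 110.5 mm above the jar's origin. Clockwise before that, it only jams.
- closed_jar: The other jar, same size and shape (top of its bar grip at 118 mm), with a grey lid already screwed home; fixed to the bench. Origin at the centre of its underside. Not to be touched.
There are look-alikes about, which are no part of the job. Of the things shaped like the part that bears lid_grip, the orange one is meant.

How it is judged:
By the outcome, as a careful person would: the job done as asked, in the order asked, and still so for the second after the job is handed in, with the robot touching nothing.
It also fails if it takes over 35 s, if anything falls off the work surface, if the arm or the gripper's body presses on something with over 40 N, if the wrist force passes 120 N, or if a joint passes its speed limit or range.

ROBOT

A 6-joint arm with a two-finger parallel gripper is mounted at the origin on a cart in front of the work surface, level with it; the furniture and walls round the work are solid. World frame = base frame: x ahead of the robot, y to its left, z up, the work surface at z = 0. Lengths are in m, angles in degrees, forces in N, time in s.
With the tool pointing down it reaches from about 0.375 to 0.9 m from the base axis. Payload 3.1 kg.
Tool frame: the origin (TCP) lies at the very end of the fingers, on their centre line; the grasp point (between the pads) lies 19 mm behind it; z points along the fingers, y is the line along which they close (so a half turn about z gives the same grasp; the last joint's range is limited). The gripper opens to 87 mm and grips with 3 to 60 N. Pads are 19 mm wide; open, the fingers measure 117 mm over their backs; the gripper's body (75 mm by 190 mm) begins 51 mm behind the grasp point.
Start: joints at [53.657, 30.224, 82.088, -0, 67.689, -10.227], TCP at [0.275, 0.561, 0.187] pointing down, gripper open.
Joint ranges: [-176.69, 176.69], [-43.24, 126.21], [12.49, 139.97], [-82, 262], [0, 151.66], [-163.58, 163.58]. Speed limits (degrees/s): [159.86, 159.86, 180, 180, 180, 180].

INTERFACE

Orientations are given as a 3x3 rotation matrix whose columns are the frame's x, y, z axes.
In Python, from rig import bot, imaging gives the robot as it stands.
- The arm moves only by the tool drive_tool, never from a script. Its argument "deltas" is text: rows parted by semicolons, each of 5 numbers parted by spaces: the finger opening in mm, from 0 to 87, then the shift along the world's x, y, z in mm, then the turn about the world's z in rad. In form: jaw dx dy dz twist; .... A call has 1 to 12 rows; each row is the pose to reach, as a shift and turn from the pose commanded when the call began; what a row does not reach only later rows make up. A row lasts 1/10 s, in which the tool goes at most 50 mm and 8.59 degrees, less where a joint would pass 70% of its speed; a pose out of reach is approached as far as the arm can. A call with a gripper value outside its range is refused whole. The fingers move at their own pace and stop on an object; the grip force is fixed at half the most. Time passes only in rows, so rows that repeat a pose let the fingers close. It gives the time, the measured TCP pose, the force, the opening and the grip force at its end, in the units of the state.
- bot.read_state(): the state, without advancing time (a new reading comes with each control period).
- imaging.capture(name): name is "scene" or "top" or "wrist"; returns the picture (420x560x3 uint8, red, green, blue); there is no depth.
- imaging.camera_model(name): a dict with "fx", "fy", "cx", "cy" (pixels), "T" (4x4, takes a point from camera to world coordinates). Camera axes: x right, y down, z forward; pixel columns grow to the right and rows downward; lengths in m; the calibration is good to about 2 mm. A picture is of the moment at which its call begins: read the wrist's pose just before it. camera_model takes no time and is no camera call; for the wrist camera it gives the pose at the moment of the call.
- bot.hand_in(): hands the job in; it is judged then, once.
The state is a dict: "time_s": time; "joint_positions": joint angles; "qvel": joint speeds; "tau": joint torques, N m; "position": TCP position; "tcp_rot": TCP orientation; "force": force on the tool from outside, world axes, zero at the start; "moment": the same for the moment, N m; "opening": opening from 0.0 (shut) to 1.0 (fully open); "grasp_force": force on a finger pad.
Only numpy, scipy, OpenCV 4.12 (cv2) and the standard library are available. Lean on these libraries where they do the work, as an engineer would, in place of code of your own. Each camera call takes 0.05 s, during which the arm holds its last target. There are 200 camera calls.

## Working session

There is one attempt and no reset: what is moved stays moved. The work goes in short steps, Python scripts to look and compute and a tool call to move; the robot and the scene stay as the last step left them, time stands still between calls to the robot, and variables do not carry over. Pictures are saved under pics/ and viewed, at most 10 in all, crops included, and the job is handed in when it is done.

Besides the shell and the picture viewer there is one more tool, called after "Emit:" by a JSON object that holds its "op" and its "data", one argument or row to a line. drive_tool: Moves the arm, as the interface text tells. Its arguments: {"type":"object","properties":{"deltas":{"type":"string"}},"required":["deltas"]}

```bash
mkdir -p pics; cat > h.py <<'E'
import numpy as np, cv2
from rig import bot, imaging
def snap(n,f):
    im=imaging.capture(n); cv2.imwrite('pics/'+f,im[:,:,::-1]); return im
def onz(n,u,v,z,m=None):
    m=m or imaging.camera_model(n); T=np.array(m['T']); d=T[:3,:3]@[(u-m['cx'])/m['fx'],(v-m['cy'])/m['fy'],1]
    return T[:3,3]+d*(z-T[2,3])/d[2]
E
python3 - <<'E'
from h import *
a=snap('top','t0.png');snap('scene','s0.png')
for n in('top','scene'):print(imaging.camera_model(n))
s=bot.read_state();print(s['time_s'],s['position'],s['tcp_rot'],s['force'])
E
```

```text
{'fx': 481.03888111753855, 'fy': 481.03888111753855, 'cx': 286.8191808792757, 'cy': 208.50250177273827, 'T': array([[-0.01016519, -0.9886552 ,  0.1498585 ,  0.47689186],
       [-0.99975775,  0.01297431,  0.01777942,  0.24651367],
       [-0.01952203, -0.14964146, -0.98854758,  1.0574545 ],
       [ 0.        ,  0.        ,  0.        ,  1.        ]])}
{'fx': 409.39554947897034, 'fy': 409.39554947897034, 'cx': 282.6455866723677, 'cy': 213.09239002261896, 'T': array([[ 0.53039741, -0.51509397,  0.67331775,  0.05774489],
       [-0.84755627, -0.30525672,  0.43412751, -0.08448142],
       [-0.0180817 , -0.80093479, -0.5984785 ,  0.60300715],
       [ 0.        ,  0.        ,  0.        ,  1.        ]])}
0.1 [0.27465035 0.56061648 0.18585975] [[-8.97903317e-01  4.40191203e-01 -1.15637196e-03]
 [ 4.40192595e-01  8.97901960e-01 -1.59685273e-03]
 [ 3.35388125e-04 -1.94284574e-03 -9.99998056e-01]] [-0.0290213   0.18695463  0.0986267 ]
```

View pics/t0.png

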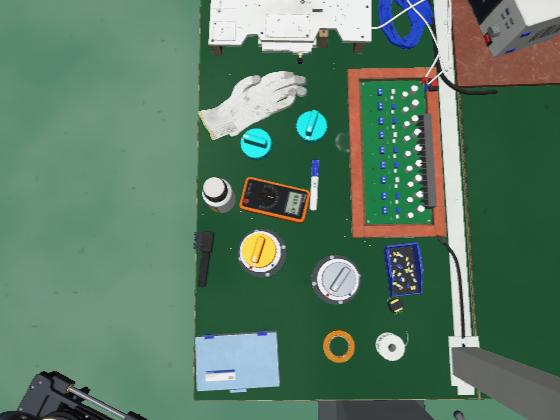

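View pics/s0.png

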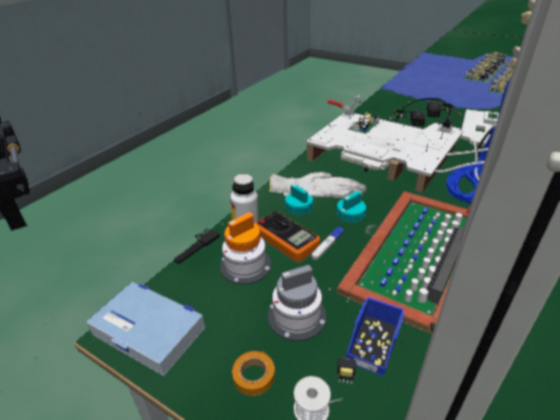

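Top view: the orange lid is at about (261,250), with its bar running from (253,262) to (267,240). The grey-lidded jar is at (337,280). In the scene view the orange jar is at (243,245).

```bash
python3 - <<'E'
from h import *
a=cv2.imread('pics/t0.png')[220:285,225:300]
cv2.imwrite('pics/t0z.png',cv2.resize(a,None,fx=8,fy=8,interpolation=cv2.INTER_CUBIC))
for uv in((261,250),(253,262),(267,240)):print(onz('top',*uv,.128))
print(onz('top',337,280,.1))
m=imaging.camera_model('wrist');s=bot.read_state();R=np.array(s['tcp_rot']);T=np.array(m['T'])
print(m['fx'],m['cx'],m['cy'],R.T@(T[:3,3]-s['position']),R.T@T[:3,:3])
E
```

```text
[0.53738982 0.31392682 0.128     ]
[0.51450497 0.32939256 0.128     ]
[0.55659528 0.30225044 0.128     ]
[0.47864341 0.16655337 0.1       ]
363.21465228966997 278.0553515957857 206.18760550829583 [ 0.07642785 -0.00025412 -0.19778208] [[ 6.59233430e-04 -9.60405267e-01 -2.78605972e-01]
 [ 9.99999548e-01  4.42255344e-04  8.41650194e-04]
 [-6.85110299e-04 -2.78606401e-01  9.60405125e-01]]
```

View pics/t0z.png

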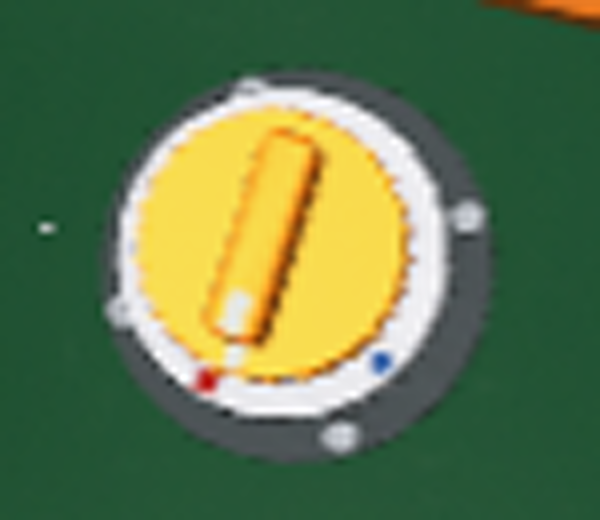

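Zoomed crop: the white mark is at the lower end of the bar, with bar ends at (290,140) and (235,330). The red mark is at (206,380) and the blue dot at (381,361). So the white end is about 20° anticlockwise of red.

```bash
python3 - <<'E'
from h import *
z2=lambda u,v:(u/8+225-.4,v/8+220-.4)
A=onz('top',*z2(290,140),.128);B=onz('top',*z2(235,330),.128)
print('bar',(A+B)/2,np.degrees(np.arctan2(*(B-A)[1::-1])),np.linalg.norm(B-A))
c=((A+B)/2)[:2]
for z in(.045,.055,.065):
  r=onz('top',*z2(206,380),z)[:2]-c;b=onz('top',*z2(381,361),z)[:2]-c
  print(z,[np.degrees(np.arctan2(p[1],p[0])) for p in(r,b)],np.linalg.norm(r),np.linalg.norm(b),np.linalg.norm(r-b))
s=bot.read_state();R=np.array(s['tcp_rot'])
print('yaw y',np.degrees(np.arctan2(R[1,1],R[0,1])),'need xy shift',c-s['position'][:2])
E
```

```text
bar [0.53952771 0.32083912 0.128     ] 163.71148698115047 0.04759176659449107
0.045 [np.float64(146.2801362435852), np.float64(-138.7608929032839)] 0.0387420925454788 0.036941772027916965 0.04607407191408657
0.055 [np.float64(147.70088759924906), np.float64(-138.54071307913085)] 0.03847830948882045 0.03752631002517327 0.04561899890198179
0.065 [np.float64(149.14035370039406), np.float64(-138.32729045966508)] 0.03823850388190765 0.03811138519169319 0.045163925889877034
yaw y 63.88386568339218 need xy shift [ 0.26487737 -0.23977736]
```

Emit:
{"op": "drive_tool", "data": {
  "deltas": "87 20 -18 30 0; 87 50 -45 40 0.03; 87 80 -72 40 0.06; 87 110 -100 40 0.1; 87 140 -127 40 0.14; 87 170 -154 40 0.17; 87 200 -181 40 0.17; 87 230 -208 40 0.17; 87 250 -226 40 0.17; 87 265 -240 40 0.17; 87 265 -240 40 0.17; 87 265 -240 40 0.17"
}}

```text
time_s: 1.3
position: [0.5394, 0.3211, 0.2262]
tcp_rot: [[-0.959, 0.283, -0.002], [0.283, 0.959, 0.0], [0.002, -0.0, -1.0]]
force: [0.5, -0.5, -0.2]
opening: 1.0
grasp_force: 0.0
```

```bash
python3 - <<'E'
from h import *
s=bot.read_state();m=imaging.camera_model('wrist');snap('wrist','w0.png')
print(s['position'],s['joint_positions'],s['force'],s['time_s'],s['tcp_rot'])
E
```

```text
[0.53944028 0.32109801 0.22615204] [ 2.05561466e+01  2.82186598e+01  7.89941905e+01  4.25500612e-02
  7.28847850e+01 -5.30253144e+01] [ 0.49568027 -0.48777516 -0.21738494] 1.3 [[-9.59158950e-01  2.82861637e-01 -1.84469511e-03]
 [ 2.82862000e-01  9.59160614e-01  6.62502681e-05]
 [ 1.78809856e-03 -4.58249613e-04 -9.99998296e-01]]
```

View pics/w0.png

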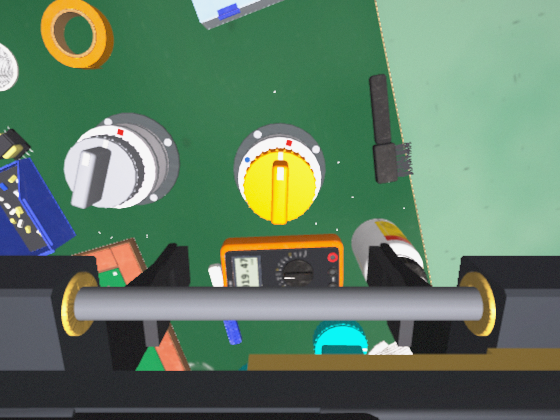

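Wrist view: the bar runs from (280,163) to (280,222), nearly aligned with the jaws. Red is at (289,143) and blue at (247,159). The bottle sits to the right, near (390,245).

```bash
python3 - <<'E'
from h import *
w=cv2.imread('pics/w0.png');x0,y0=225,115
cv2.imwrite('pics/w0z.png',cv2.resize(w[115:235,225:335],None,fx=5,fy=5,interpolation=cv2.INTER_CUBIC))
def P(n):
    m=imaging.camera_model(n);T=np.array(m['T']);K=np.array([[m['fx'],0,m['cx']],[0,m['fy'],m['cy']],[0,0,1]]);return K@np.linalg.inv(T)[:3]
X=cv2.triangulatePoints(P('top'),P('scene'),np.array([[213.],[187.]]),np.array([[243.],[183.]]));print('cap',(X[:3]/X[3]).T)
E
```

```text
cap [[0.66677561 0.41237851 0.10667774]]
```

View pics/w0z.png

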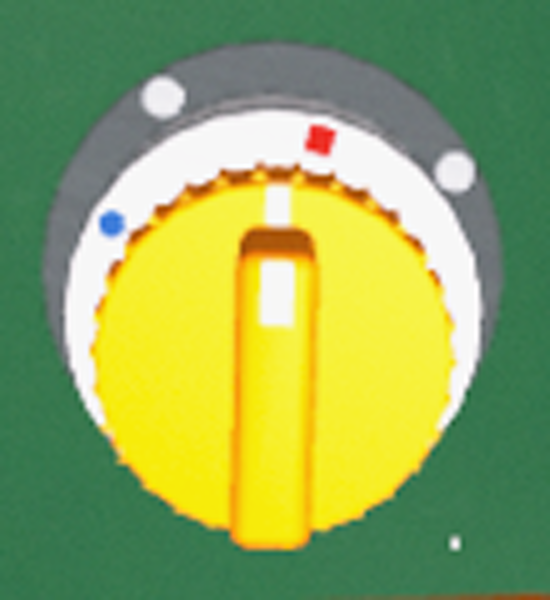

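Wrist crop: the bar top is bounded by about (245,256), (312,256), (309,543) and (233,543). Red is at (320,140) and blue at (112,223).

```bash
python3 - <<'E'
from h import *
z2=lambda u,v:(u/5+225-.4,v/5+115-.4)
o=lambda u,v,z:onz('wrist',*z2(u,v),z)
A=o(271,543,.128);B=o(279,256,.128)
print('bar',(A+B)/2,np.degrees(np.arctan2(*(B-A)[1::-1])),np.linalg.norm(B-A))
for z in(.05,.055,.06,.065):
  r=o(320,140,z)[:2];b=o(112,223,z)[:2]
  M=(r+b)/2;d=b-r;L=np.linalg.norm(d);nn=np.array([-d[1],d[0]])/L   # centre left of r->b
  c=M+nn*.0385*np.cos(np.radians(36));e=r-c
  print(z,'chord',L,'c',c,'home yaw',np.degrees(np.arctan2(e[1],e[0])))
# plate circle fit: bolts
p=[o(*q,.008)[:2] for q in((163,97),(455,172))];print(p)
E
```

```text
bar [0.5389589 0.3229292 0.128    ] 162.1922756500582 0.049816132892394525
0.05 chord 0.04611077577509693 c [0.54081332 0.32190715] home yaw 148.7966427745086
0.055 chord 0.04549464371600669 c [0.5402265  0.32222686] home yaw 149.1644800589399
0.06 chord 0.0448785116569165 c [0.53963968 0.32254656] home yaw 149.53579924402067
0.065 chord 0.04426237959782627 c [0.53905286 0.32286626] home yaw 149.91061836774858
[array([0.49315664, 0.31051392]), array([0.52797487, 0.36945624])]
```

Emit:
{"op": "drive_tool", "data": {
  "deltas": "60 0.5 1 -40 0; 50 0.5 1 -80 0; 50 0.5 1 -105 0; 50 0.5 1 -121 0; 50 0.5 1 -121 0; 0 0.5 1 -121 0; 0 0.5 1 -121 0; 0 0.5 1 -121 0; 0 0.5 1 -121 0; 0 0.5 1 -121 0; 0 0.5 1 -121 0"
}}

```text
time_s: 2.45
position: [0.5408, 0.3222, 0.1061]
tcp_rot: [[-0.959, 0.282, 0.001], [0.282, 0.959, 0.0], [-0.0, 0.0, -1.0]]
force: [-0.7, 0.7, 0.0]
opening: 0.113
grasp_force: 0.0
```

Emit:
{"op": "drive_tool", "data": {
  "deltas": "0 0 0 0 0; 0 0 0 0 0"
}}

```text
time_s: 2.65
position: [0.5406, 0.3221, 0.1057]
tcp_rot: [[-0.959, 0.282, -0.0], [0.282, 0.959, -0.0], [0.0, -0.0, -1.0]]
force: [0.0, 0.1, 0.9]
opening: 0.013
grasp_force: 0.0
```

```bash
python3 - <<'E'
from h import *
snap('scene','s1.png');a=snap('wrist','w1.png')
b=cv2.imread('pics/s1.png')[130:300,170:330];b=cv2.resize(b,(400,420));cv2.imwrite('pics/c1.png',np.hstack([b,cv2.resize(a[:,:,::-1][100:310,180:380],(400,420))]))
E
```

```text
(no output)
```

View pics/c1.png

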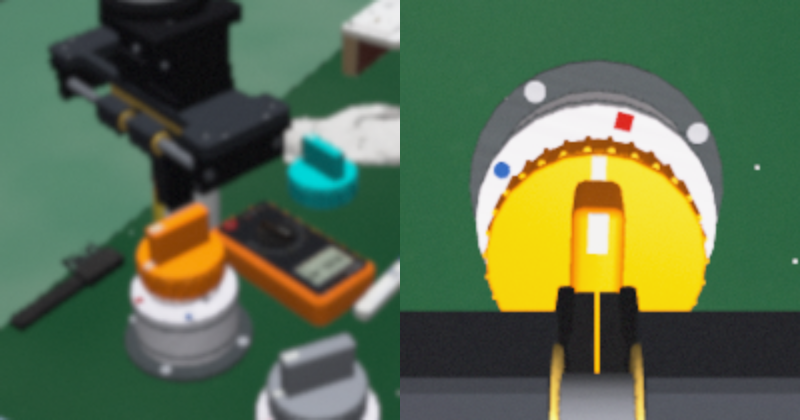

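The fingers have shut without the bar between them. They appear behind or above the bar in both views, so I'll check my heights by triangulating.

```bash
python3 - <<'E'
from h import *
def P(n):
    m=imaging.camera_model(n);T=np.array(m['T']);K=np.array([[m['fx'],0,m['cx']],[0,m['fy'],m['cy']],[0,0,1]]);return K@np.linalg.inv(T)[:3]
def pr(n,X): q=P(n)@np.r_[X,1];return q[:2]/q[2]
s=bot.read_state();p=np.array(s['position']);print(p,s['joint_positions'])
for n in('top','scene','wrist'):print(n,'tcp',pr(n,p),'tcp+20',pr(n,p+[0,0,.02]),'bar128',pr(n,[.5393,.322,.128]))
f=lambda a,b:(lambda X:(X[:3]/X[3]).ravel())(cv2.triangulatePoints(P('top'),P('scene'),np.array(a,float)[:,None],np.array(b,float)[:,None]))
# bar-top ends from top crop and scene crop c1 (scale 160/400)
z=lambda u,v:(u/8+225-.4,v/8+220-.4); c=lambda u,v:(170+u*.4,130+v*170/420)
print(f(z(262,235),c(178,227)))
E
```

```text
[0.54058575 0.3221615  0.10569843] [ 2.06332346e+01  3.60382357e+01  8.56211140e+01  4.87714584e-04
  5.83442716e+01 -5.29875920e+01]
top tcp [257.65764213 249.1552389 ] tcp+20 [256.83748254 248.47289895] bar128 [256.82485539 249.05767653]
scene tcp [241.89240074 226.13995785] tcp+20 [241.08476692 218.00860326] bar128 [240.6563103  217.43280674]
wrist tcp [278.19476047 237.71770101] tcp+20 [278.22584765 251.41067433] bar128 [277.23959798 251.05884851]
[0.54008413 0.32204949 0.11665757]
```

```bash
python3 - <<'E'
from h import *
t=snap('top','t1.png')
b=cv2.imread('pics/s1.png')[150:290,190:300]
t=t[:,:,::-1][210:290,220:310]
cv2.imwrite('pics/c2.png',np.hstack([cv2.resize(b,(440,560),interpolation=cv2.INTER_CUBIC),cv2.resize(t,(360,560),interpolation=cv2.INTER_CUBIC)]))
E
```

```text
(no output)
```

View pics/c2.png

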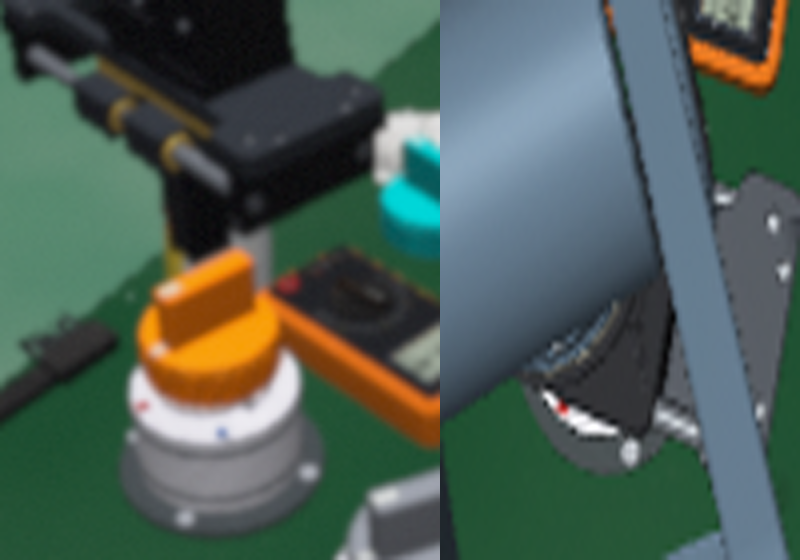

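Scene crop: the jaws are shut just above the bar's rear edge, with the bar top fully visible and tips near z≈0.13. Nothing has been touched. The real fingertips seem about 25 mm higher than the nominal TCP, so I'll open, go 15 mm lower and check by touch.

Emit:
{"op": "drive_tool", "data": {
  "deltas": "50 0 0 3 0; 50 0 0 3 0; 50 0 0 3 0; 50 0 0 3 0; 50 0 0 3 0; 50 0 0 3 0; 50 0 0 -4 0; 50 0 0 -10 0; 50 0 0 -15 0; 50 0 0 -15 0"
}}

```text
time_s: 3.8
position: [0.5397, 0.3218, 0.0894]
tcp_rot: [[-0.959, 0.282, -0.002], [0.282, 0.959, -0.001], [0.002, -0.002, -1.0]]
force: [-0.1, -0.2, -0.3]
opening: 0.575
grasp_force: 0.0
```

Emit:
{"op": "drive_tool", "data": {
  "deltas": "0 0 0 0 0; 0 0 0 0 0; 0 0 0 0 0; 0 0 0 0 0; 0 0 0 0 0"
}}

```text
time_s: 4.3
position: [0.5407, 0.3223, 0.0909]
tcp_rot: [[-0.959, 0.282, 0.0], [0.282, 0.959, 0.0], [-0.0, 0.0, -1.0]]
force: [-0.0, 0.0, 0.2]
opening: 0.206
grasp_force: 0.0
```

Emit:
{"op": "drive_tool", "data": {
  "deltas": "0 0 0 0 0; 0 0 0 0 0; 0 0 0 0 0"
}}

```text
time_s: 4.6
position: [0.5413, 0.3224, 0.0918]
tcp_rot: [[-0.959, 0.282, 0.002], [0.282, 0.959, 0.0], [-0.002, 0.001, -1.0]]
force: [-0.1, -0.5, 5.3]
opening: 0.015
grasp_force: 2.7
```

```bash
python3 - <<'E'
from h import *
a=snap('wrist','w3.png');b=snap('scene','s3.png')[:,:,::-1][150:290,190:300]
cv2.imwrite('pics/c3.png',np.hstack([cv2.resize(b,(360,458),interpolation=cv2.INTER_CUBIC),cv2.resize(a[:,:,::-1][120:330,180:380],(436,458),interpolation=cv2.INTER_CUBIC)]))
s=bot.read_state();print(s['position'],s['force'],s['moment'],s['opening'],s['grasp_force'],s['joint_positions'])
E
```

```text
[0.54136255 0.32238007 0.09179139] [-1.10435455 -0.18439854  5.21967941] [-0.12482365  0.08719297 -0.01453837] 0.009278742917094825 2.744297087774612 [ 2.06325968e+01  3.70863024e+01  8.61690411e+01 -1.20235293e-02
  5.66306132e+01 -5.29877601e+01]
```

View pics/c3.png

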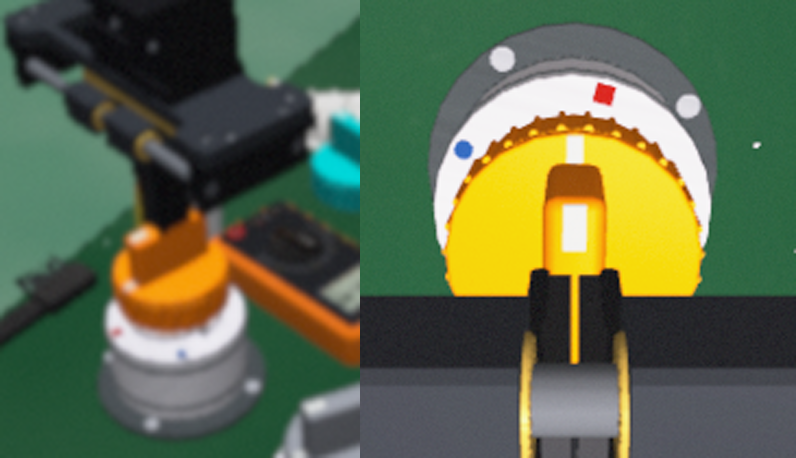

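Now the shut tips rest lightly on the bar top (5 N up) at a reported z of 0.0915. That puts the real tips about 36 mm above the nominal TCP. I'll raise, open, then go 20 mm below this height and grip.

Emit:
{"op": "drive_tool", "data": {
  "deltas": "0 0 0 6 0; 45 0 0 6 0; 45 0 0 6 0; 45 0 0 6 0; 45 0 0 6 0; 45 0 0 6 0; 45 0 0 6 0; 45 0 0 0 0; 45 0 0 -7 0; 45 0 0 -13 0; 45 0 0 -19 0; 45 0 0 -19 0"
}}

```text
time_s: 5.9
position: [0.5397, 0.3218, 0.0703]
tcp_rot: [[-0.959, 0.282, -0.002], [0.282, 0.959, -0.001], [0.002, -0.002, -1.0]]
force: [0.1, 0.1, -0.8]
opening: 0.516
grasp_force: 0.0
```

Emit:
{"op": "drive_tool", "data": {
  "deltas": "0 0 0 0 0; 0 0 0 0 0; 0 0 0 0 0; 0 0 0 0 0; 0 0 0 0 0; 0 0 0 0 0"
}}

```text
time_s: 6.5
position: [0.5407, 0.3222, 0.072]
tcp_rot: [[-0.959, 0.282, 0.0], [0.282, 0.959, 0.0], [-0.0, 0.0, -1.0]]
force: [0.3, -0.2, 1.6]
opening: 0.157
grasp_force: 30.0
```

Gripped at 13.7 mm and 30 N. Next I turn back about 58°, rising 2 mm.

Emit:
{"op": "drive_tool", "data": {
  "deltas": "0 0 0 0.5 0.1; 0 0 0 1 0.2; 0 0 0 1.5 0.3; 0 0 0 2 0.4; 0 0 0 2 0.5; 0 0 0 2 0.6; 0 0 0 2 0.7; 0 0 0 2 0.8; 0 0 0 2 0.9; 0 0 0 2 1.01; 0 0 0 2 1.01"
}}

```text
time_s: 7.6
position: [0.5403, 0.3221, 0.0735]
tcp_rot: [[-0.749, -0.662, -0.001], [-0.662, 0.749, -0.0], [0.001, 0.0, -1.0]]
force: [-0.1, -0.6, -1.1]
opening: 0.158
grasp_force: 30.0
```

Emit:
{"op": "drive_tool", "data": {
  "deltas": "0 0 0 -2 0; 0 0 0 -4 0; 0 0 0 -6 0; 0 0 0 -7 0; 0 0 0 -7 0"
}}

```text
time_s: 8.1
position: [0.5405, 0.3221, 0.0665]
tcp_rot: [[-0.749, -0.662, -0.0], [-0.662, 0.749, -0.0], [0.0, 0.0, -1.0]]
force: [0.4, -0.0, -0.8]
opening: 0.156
grasp_force: 30.0
```

Emit:
{"op": "drive_tool", "data": {
  "deltas": "0 0 0 -1 0; 0 0 0 -2 0; 0 0 0 -2 0"
}}

```text
time_s: 8.4
position: [0.5408, 0.3223, 0.0662]
tcp_rot: [[-0.749, -0.663, 0.001], [-0.663, 0.749, 0.0], [-0.001, -0.0, -1.0]]
force: [-2.2, -1.2, 5.4]
opening: 0.158
grasp_force: 30.0
```

Emit:
{"op": "drive_tool", "data": {
  "deltas": "0 0 0 -1 0; 0 0 0 -1 0"
}}

```text
time_s: 8.6
position: [0.5408, 0.3223, 0.0662]
tcp_rot: [[-0.749, -0.663, 0.001], [-0.663, 0.749, 0.0], [-0.001, -0.001, -1.0]]
force: [-2.8, -0.9, 11.1]
opening: 0.156
grasp_force: 30.0
```

Emit:
{"op": "drive_tool", "data": {
  "deltas": "0 0 0 1 0; 0 0 0 0.7 -0.1; 0 0 0 0.4 -0.2; 0 0 0 0.1 -0.3; 0 0 0 -0.2 -0.4; 0 0 0 -0.5 -0.5; 0 0 0 -0.8 -0.6; 0 0 0 -0.8 -0.6"
}}

```text
time_s: 9.4
position: [0.5418, 0.3218, 0.0646]
tcp_rot: [[-0.992, -0.122, 0.003], [-0.122, 0.992, -0.0], [-0.003, -0.001, -1.0]]
force: [-0.8, -1.0, 6.6]
opening: 0.161
grasp_force: 30.0
```

```bash
python3 -c "
from h import *
s=bot.read_state();print(s['force'],s['moment'],s['joint_positions'])"
```

```text
[-0.7962243  -1.04926562  6.64374583] [-0.39160344  0.28050899 -0.0601732 ] [ 2.06031518e+01  3.92048574e+01  8.71257443e+01 -8.53265734e-02
  5.35365031e+01 -7.63790277e+01]
```

Screwing down as expected: 1.6 mm in 34°.

Emit:
{"op": "drive_tool", "data": {
  "deltas": "0 -0.5 0 -0.3 -0.1; 0 -0.5 0 -0.6 -0.2; 0 -0.5 0 -0.9 -0.3; 0 -0.5 0 -1.2 -0.4; 0 -0.5 0 -1.5 -0.5; 0 -0.5 0 -1.7 -0.57; 0 -0.5 0 -1.7 -0.6; 0 -0.5 0 -1.7 -0.6"
}}

```text
time_s: 10.2
position: [0.5418, 0.3221, 0.063]
tcp_rot: [[-0.889, 0.458, 0.004], [0.458, 0.889, 0.0], [-0.003, 0.002, -1.0]]
force: [0.7, -1.0, 6.3]
opening: 0.159
grasp_force: 30.0
```

```bash
cat > st.py <<'E'
from h import *
s=bot.read_state();R=np.array(s['tcp_rot']);print(s['force'],s['moment'],s['position'],np.degrees(np.arctan2(R[1,1],R[0,1])))
E
python3 st.py
```

```text
[ 0.658533   -1.00068445  6.28309553] [-0.38176129  0.08892045 -0.0299082 ] [0.54177578 0.32208586 0.06296091] 62.738655234987846
```

Emit:
{"op": "drive_tool", "data": {
  "deltas": "0 0 0 -0.1 -0.03; 0 0 0 -0.2 -0.06; 0 0 0 -0.2 -0.06"
}}

```text
time_s: 10.5
position: [0.5415, 0.3217, 0.0628]
tcp_rot: [[-0.86, 0.51, 0.003], [0.51, 0.86, -0.001], [-0.003, 0.001, -1.0]]
force: [-1.3, -2.8, 6.8]
opening: 0.159
grasp_force: 30.0
```

```bash
python3 st.py
```

```text
[-1.31571455 -2.78070767  6.8411376 ] [-0.52314374  0.14851912  0.20646847] [0.54148727 0.32172508 0.06278178] 59.35055046703482
```

Emit:
{"op": "drive_tool", "data": {
  "deltas": "0 0 0 0 -0.03; 0 0 0 0 -0.06; 0 0 0 0 -0.06"
}}

```text
time_s: 10.8
position: [0.541, 0.3217, 0.0627]
tcp_rot: [[-0.829, 0.559, 0.002], [0.559, 0.829, -0.001], [-0.003, 0.0, -1.0]]
force: [-1.0, -2.4, 6.9]
opening: 0.158
grasp_force: 30.5
```

```bash
python3 st.py
```

```text
[-0.9522516  -2.43224204  6.86339141] [-0.41964189  0.26426364  0.56924276] [0.54104382 0.32173229 0.06270051] 56.0189293615728
```

Resisting moment 0.57 N·m, so it is at the stop. I'll release, rise and look.

Emit:
{"op": "drive_tool", "data": {
  "deltas": "0 0 0 0.8 0; 45 0 0 0.8 0; 45 0 0 0.8 0; 45 0 0 0.8 0; 45 0 0 0.8 0; 45 0 0 0.8 0; 45 0 0 20 0; 45 0 0 60 0; 45 0 0 100 0; 45 0 0 140 0; 45 0 0 160 0; 45 0 0 160 0"
}}

```text
time_s: 12.0
position: [0.5424, 0.3232, 0.2251]
tcp_rot: [[-0.828, 0.561, 0.008], [0.561, 0.828, 0.003], [-0.005, 0.007, -1.0]]
force: [0.1, -0.1, 0.8]
opening: 0.517
grasp_force: 0.0
```

```bash
python3 st.py; python3 - <<'E'
from h import *
a=snap('wrist','w4.png')[:,:,::-1]
cv2.imwrite('pics/w4z.png',cv2.resize(a[115:235,225:335],None,fx=5,fy=5,interpolation=cv2.INTER_CUBIC))
E
```

```text
[ 0.14205839 -0.08468974  0.84777001] [-0.01895064 -0.0435596  -0.01815611] [0.54242955 0.32324352 0.22514386] 55.86645800933296
```

View pics/w4z.png

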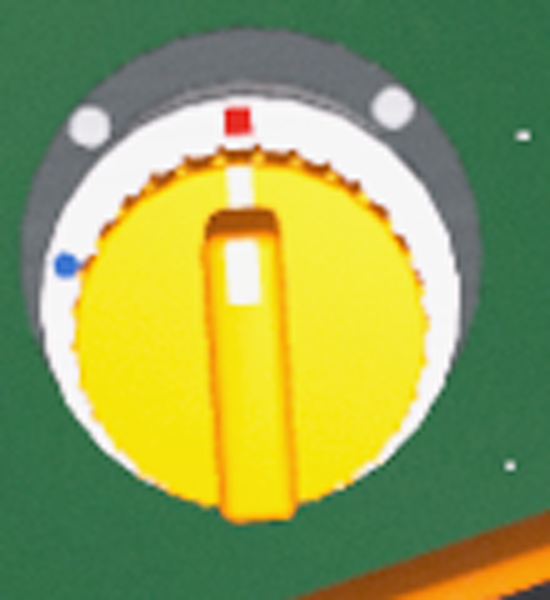

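The white mark (240,190) lines up with the red square (238,122). I'll check the angle in numbers.

```bash
python3 - <<'E'
from h import *
o=lambda u,v,z:onz('wrist',u/5+225-.4,v/5+115-.4,z)
g=lambda d:np.degrees(np.arctan2(d[1],d[0]))
for zt in(.118,.121):
  A=o(258,517,zt);B=o(243,237,zt);print(g(B-A),(A+B)/2)
for z in(.055,.058):
  r=o(238,122,z)[:2];b=o(66,265,z)[:2];M=(r+b)/2;d=b-r;n=np.array([-d[1],d[0]])/np.linalg.norm(d);c=M+n*.0385*np.cos(np.radians(36));print(np.linalg.norm(d),c,g(r-c))
print(g(o(240,190,.0865)[:2]-c))
E
```

```text
148.73258424556852 [0.53743772 0.32182352 0.118     ]
148.7325842455686 [0.53683577 0.32225176 0.121     ]
0.0452983926425992 [0.53811317 0.32071052] 149.1711119523362
0.04492620903070912 [0.53786439 0.32109719] 149.39566677351456
149.2312106714826
```

Lid yaw is 148.7–149.2° against 149.2–149.4° for the red mark. It is home against the stop and the arm is clear, so I hand in.

```bash
python3 -c "
from rig import bot
print(bot.hand_in())"
```

```text
the job is handed in; nothing more can be done
None
```

The orange lid was turned back into the thread start and screwed home to its stop, with its white mark within about 1° of the red mark; I let go, backed the arm clear at about 12 s, and handed the job in (no verdict came back).

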